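# Open the parts tray under the tool tray

## Task

In the small plywood parts unit, the upper tool tray has been left out over the two lower trays. Push the upper tray fully home, see which lower tray holds the white figure casting (the other holds a metal cannon barrel), then hook a fingertip behind that tray's front lip and draw the tray out as far as it goes, leaving the other tray shut. Only push and hook: do not pinch the tray front, do not touch the castings or knock the paint pots and bottle about, and let go at the end.

Things in the scene. Friction and masses are not known exactly. Their poses are not given: they have to be found in the camera images.
- parts_module: fixed two-storey plywood parts unit, 190 deep (x) x 240 wide (y) x 94 high, at a varying place and yaw. Origin: centre of its underside; +x to its back, +y to its left, z up; its front looks along -x. The upper storey with its roof covers only x -10 to 95; before it (x -95 to -10) the lower trays are open above once the upper tray is home. Numbers below are mm in this frame
- upper_tray (a joint): how far the upper tray is out, m: 0 = home, range 0 to 0.112, grows toward the unit's front (-x). Found 0.085 to 0.108 out, hiding the lower lips. Moves only along its rails, about 1.5 N friction, stays where it is left
- upper_front (a point): centre of the outer (robot-side) face of the upper tray's front panel; the panel is 236 wide (y), 33 high (z 53 to 86), 6 thick, flat; face at x -10 when home; moves with the tray. The tray behind it holds tweezers and a brush, all lower than the panel's top. Push it anywhere on this face, along +x
- left_tray (a joint): how far the lower left (+y) tray is out, m: 0 = shut, end stop at 0.080, grows toward -x; about 1.5 N friction, stays where it is left. Found shut (0 to 0.004)
- right_tray (a joint): the same for the lower right (-y) tray
- left_lip (a point): middle of the top edge of the left lower tray's front lip: x -87, y 57, z 47 when shut; moves with the tray. The lip is a rounded bar along y, 103 long, 9 thick (x -91.5 to -82.5), on the front wall, behind the front board (110 wide, outer face at x -95, top z 45; that face is not to be pressed or pinched)
- right_lip (a point): the same for the right lower tray, at y -57
- left_well (a point): middle of the floor of the left tray's empty finger well behind the lip: x -65, y 57, z 10 when shut; moves with the tray. The well is 35 long in x (-82.5 to -47.5) and 99 wide; its side walls reach z 35; a low divider (top z 22) ends it and the casting lies beyond
- right_well (a point): the same in the right tray, at y -57
- white_figure: loose white casting of a figure lying on its back, 63x26x21, lying lengthwise in the left or the right lower tray (it varies), about half of it out from under the upper storey; origin at the centre of its underside
- pewter_barrel: loose grey metal cannon barrel casting, 50x14x7, lying lengthwise in the other lower tray; origin at the centre of its underside
- roof_pot_a: loose paint pot, 31 across, 40 high, standing on the back of the unit's roof (x about 66), so up to z 134; origin at its base
- roof_pot_b: second such pot on the back of the roof
- side_dropper: loose dropper bottle, 25 across, 82 high, on the table about 30 off the unit's left side; origin at its base
- side_pot: loose paint pot, 31 across, 40 high, on the table about 35 off the unit's right side; origin at its base

How it is judged:
By the outcome, as a careful person would: the job done as asked, in the order asked, and still so for the second after the job is handed in, with the robot touching nothing.
It also fails if it takes over 38 s, if anything falls off the work surface, if the arm or the gripper's body presses on something with over 40 N, if the wrist force passes 120 N, or if a joint passes its speed limit or range.

## Robot

A 6-joint arm with a two-finger parallel gripper is mounted at the origin on a cart in front of the work surface, level with it; the furniture and walls round the work are solid. World frame = base frame: x ahead of the robot, y to its left, z up, the work surface at z = 0. Lengths are in m, angles in rad, forces in N, time in s.
With the tool pointing down it reaches from about 0.25 to 0.725 m from the base axis. Payload 4 kg.
Tool frame: the origin (TCP) lies midway between the tips of the shut fingers; the grasp point (between the pads) lies 19 mm behind it; z points along the fingers, y is the line along which they close (so a half turn about z gives the same grasp; the last joint's range is limited). The gripper opens to 85 mm and grips with 20 to 120 N. Pads are 22 mm wide; open, the fingers measure 114 mm over their backs; the gripper's body (76 mm by 85 mm) begins 54 mm behind the grasp point. The pads swing forward as they close: fully open they stand 13 mm farther back than shut.
Start: joints at [-1.305, 0.241, 0.005, 1.335, 0, 1.571], TCP at [0.131, -0.482, 0.195] pointing down, gripper open.
Joint ranges: [-2.72, 2.72], [-1.05, 1.87], [-1.09, 1.28], [-1.99, 2.15], [-1.42, 1.44], [-3.14, 3.14]. Speed limits (rad/s): [2.79, 2.79, 3.14, 3.14, 3.14, 3.14].

## Interface

Orientations are given as [roll, pitch, yaw] about the fixed x, y, z axes, in that order (R = Rz(yaw) Ry(pitch) Rx(roll)).
In Python, from station import manip gives the robot as it stands.
- The arm moves only by the shell command python3 -m crank 'ROWS' [OPENING] [FORCE]. ROWS is JSON, a list that holds one entry, the list of rows, each a list of 4 numbers: the shift along the tool's x, y, z each as a share of 80 cm, from -1 to 1, then the turn about the tool's z as a share of 90 degrees, from -1 to 1. In form: [[[x, y, z, spin], ...]]. A call has 1 to 20 rows; each row shifts and turns the commanded pose from where the row before left it, along the tool's axes as they then stand; what a row does not reach is not made up. A row lasts 1/8 s, in which the tool goes at most 62.5 mm and 10.7 degrees, less where a joint would pass 70% of its speed; a pose out of reach is approached as far as the arm can. A call with a number of a shift or a turn outside -1 to 1 is refused whole. A call with a gripper value outside its range is refused whole. OPENING is the opening, from -1 (shut) to 1 (fully open), so that 0 is half open, set as the call begins (- or left out, the last holds). The fingers move at their own pace and stop on an object; FORCE is the grip in N (left out, the last holds). Time passes only in rows, so rows that do not move let the fingers close. It gives the time, the measured TCP pose, the force, the opening and the grip force at its end, in the units of the state.
- manip.observe(): the state, without advancing time (a new reading comes with each control period).
- manip.grab_frame(name): name is "side" or "top"; returns a dict with "pixels" (420x560x3 uint8, red, green, blue), "fx", "fy", "cx", "cy" (pixels), "R" (3x3) and "t" (3): a world point X has camera coordinates R X + t. Camera axes: x right, y down, z forward; pixel columns grow to the right and rows downward; lengths in m; the calibration is good to about 2 mm. A picture is of the moment at which its call begins. There is no depth.
- manip.close_job(): hands the job in; it is judged then, once.
Trained networks look in the newest picture that a camera, given by its name, has taken for a name from the list of things; names that differ only in an ending like _2 or _b are one class to them, and where a whole thing is asked for, a point or a joint stands for the part that bears it (a point fixed in the world has none). Each returns a list of dicts, best first, with "conf" (0 to 1); they miss things now and then, are a little off and sometimes report something else, mostly with a low value. They report only what shows in the picture. A call takes as long as a camera call.
- manip.boxes_of(target, camera): "rect" ([left, top, right, bottom] in pixels, round what is visible of it).
- manip.mark_of(target, camera): "xy" ([column, row] in pixels: a listed point, or the origin of a listed thing).
The state is a dict: "clock": time; "joints": joint angles; "qd": joint speeds; "tau": joint torques, N m; "tcp_pos": TCP position; "eef_rot": TCP orientation; "wrist_force": force on the tool from outside, world axes, zero at the start; "wrist_torque": the same for the moment, N m; "width": opening from 0.0 (shut) to 1.0 (fully open); "grasp_force": force on a finger pad.
Only numpy, scipy, OpenCV 4.12 (cv2) and the standard library are available. Lean on these libraries where they do the work, as an engineer would, in place of code of your own. Each camera call takes 0.05 s, during which the arm holds its last target. There are 200 camera calls.

## Working session

There is one attempt and no reset: what is moved stays moved. The work goes in short steps, Python scripts to look and compute and a shell command to move; the robot and the scene stay as the last step left them, time stands still between calls to the robot, and variables do not carry over. Pictures are saved under pics/ and viewed, at most 10 in all, crops included, and the job is handed in when it is done.

```bash
mkdir -p pics; python3 - <<'E'
from station import manip
import cv2,numpy as np
s=manip.observe();print(s['tcp_pos'],s['eef_rot'],s['width'],s['clock'])
for c in('side','top'):
    f=manip.grab_frame(c);cv2.imwrite(f'pics/{c}0.png',f['pixels'][:,:,::-1])
    print(c,f['fx'],f['cx'],f['cy'],np.round(f['R'],3).tolist(),np.round(f['t'],3).tolist())
    for n in['upper_front','left_lip','right_lip','roof_pot_a','side_dropper','side_pot','parts_module','white_figure','pewter_barrel']:
        print(n,[(np.round(m['xy']).tolist(),round(m['conf'],2)) for m in manip.mark_of(n,c)[:3]])
E
```

```text
[ 0.13116348 -0.48174769  0.19421373] [-3.13948306e+00 -1.71159657e-05  2.65807917e-01] 0.9985538029246436 0.0
side 440.88259767585055 284.53203261319516 219.45004501292632 [[0.947, 0.32, -0.003], [0.228, -0.681, -0.696], [-0.225, 0.658, -0.718]] [-0.508, -0.245, 1.213]
upper_front [([246.0, 192.0], 0.65)]
left_lip []
right_lip []
roof_pot_a [([337.0, 182.0], 0.73), ([333.0, 194.0], 0.66)]
side_dropper []
side_pot [([261.0, 280.0], 0.75)]
parts_module [([302.0, 224.0], 0.77), ([335.0, 192.0], 0.41)]
white_figure []
pewter_barrel []
top 479.45089508623033 284.11215199908503 211.8042536576802 [[-0.021, -1.0, 0.004], [-0.993, 0.021, -0.116], [0.116, -0.006, -0.993]] [-0.221, 0.626, 0.899]
upper_front [([255.0, 267.0], 0.92)]
left_lip []
right_lip []
roof_pot_a [([239.0, 171.0], 0.78), ([216.0, 171.0], 0.73)]
side_dropper [([182.0, 193.0], 0.7)]
side_pot [([333.0, 224.0], 0.55)]
parts_module [([251.0, 211.0], 0.75)]
white_figure [([283.0, 211.0], 0.42)]
pewter_barrel [([250.0, 212.0], 0.37)]
```

```bash
python3 - <<'E'
import cv2
cv2.imwrite('pics/t1.png',cv2.resize(cv2.imread('pics/top0.png')[90:340,120:420],None,fx=2.4,fy=2.4,interpolation=cv2.INTER_CUBIC))
cv2.imwrite('pics/s1.png',cv2.resize(cv2.imread('pics/side0.png')[90:340,150:450],None,fx=2.4,fy=2.4,interpolation=cv2.INTER_CUBIC))
E
```

```text
(no output)
```

View pics/t1.png

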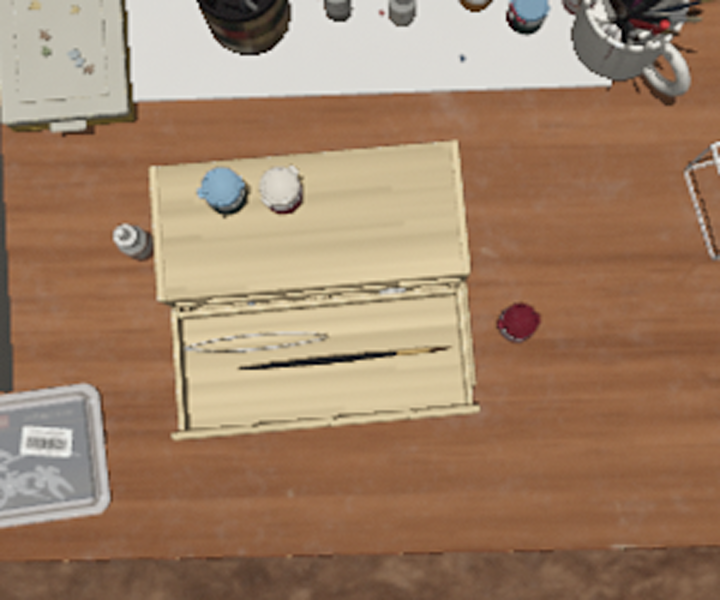

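View pics/s1.png

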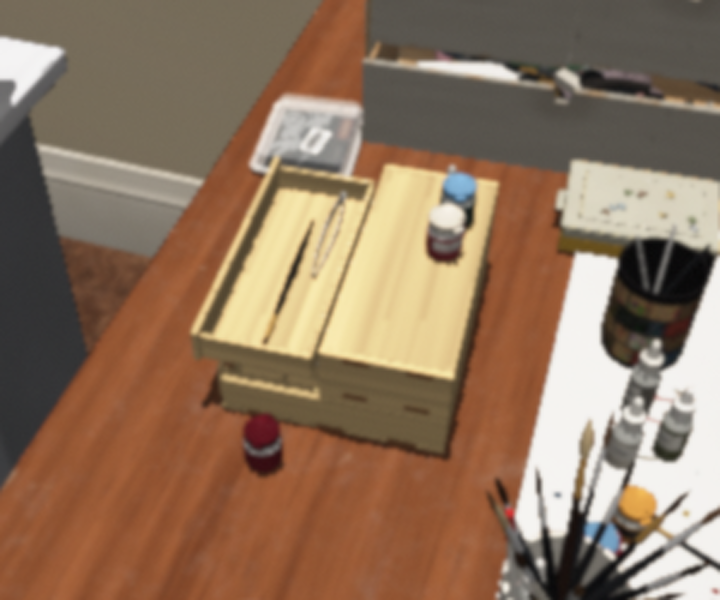

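The top view shows the unit at about yaw of a few degrees. The roof corners are at crop (152,167), (457,142), (469,273) and (160,300), and the tray panel's top runs from (173,436) to (478,410). The side view confirms the tray is out, with nothing in front of it.

```bash
cat > h.py <<'E'
import numpy as np
from station import manip
def ray(f,uv,z):
    R=np.array(f['R']);t=np.array(f['t']);C=-R.T@t
    d=R.T@np.array([(uv[0]-f['cx'])/f['fx'],(uv[1]-f['cy'])/f['fy'],1])
    return C+d*(z-C[2])/d[2]
def proj(f,X):
    p=np.array(f['R'])@X+np.array(f['t']);return np.array([f['fx']*p[0]/p[2]+f['cx'],f['fy']*p[1]/p[2]+f['cy']])
def unit(pose,p):
    x,y,a=pose;c,s=np.cos(a),np.sin(a);return np.array([x+c*p[0]-s*p[1],y+s*p[0]+c*p[1],p[2]])
E
python3 - <<'E'
from h import *
from scipy.optimize import least_squares
f=manip.grab_frame('top');g=manip.grab_frame('side')
k=lambda p,o=(120,90):np.array(p)/2.4+o
T=[((.095,.12,.094),(152,167)),((.095,-.12,.094),(457,142)),((-.01,-.12,.094),(469,273)),((-.01,.12,.094),(160,300))]
S=[((.095,.12,.094),(498,181)),((.095,-.12,.094),(460,375)),((-.01,-.12,.094),(319,355)),((-.01,.12,.094),(386,167))]
obs=[(f,p,k(q)) for p,q in T]+[(g,p,k(q,(150,90))) for p,q in S]
for o in(obs,obs[:4],obs[4:]):
    r=least_squares(lambda v:np.concatenate([proj(c,unit(v,p))-q for c,p,q in o]),[.5,0,0],loss='soft_l1')
    print(np.round(r.x,4),np.round(r.fun,1))
    P=r.x
    for q in((173,436),(478,410)):
        w=ray(f,k(q),.086);c,s=np.cos(P[2]),np.sin(P[2]);d=w[:2]-P[:2];print('panel end unit',np.round([c*d[0]+s*d[1],-s*d[0]+c*d[1]],4))
    print('front,lipL,lipR',[np.round(unit(P,p),4) for p in((-.11,0,.07),(-.065,.057,.022),(-.065,-.057,.022))])
E
```

```text
[ 0.6314 -0.1725  0.0751] [-1.7 -0.8 -0.1 -2.5  0.8 -1.4 -1.  -0.2 -0.5  0.6 -3.   1.9 -0.8 -0.5
 -1.4 -0.9]
panel end unit [-0.114   0.1176]
panel end unit [-0.1167 -0.1149]
front,lipL,lipR [array([ 0.5217, -0.1808,  0.07  ]), array([ 0.5623, -0.1206,  0.022 ]), array([ 0.5708, -0.2342,  0.022 ])]
[ 0.6291 -0.173   0.065 ] [-1.  -0.3  0.8 -0.7  1.1  0.5 -0.8  0.4]
panel end unit [-0.1129  0.1167]
panel end unit [-0.1133 -0.1157]
front,lipL,lipR [array([ 0.5193, -0.1801,  0.07  ]), array([ 0.5605, -0.1203,  0.022 ]), array([ 0.5679, -0.2341,  0.022 ])]
[ 0.634  -0.1714  0.0861] [ 0.2  0.1 -0.6  1.5  1.4 -0.4 -0.7 -1.1]
panel end unit [-0.1154  0.1179]
panel end unit [-0.1207 -0.1145]
front,lipL,lipR [array([ 0.5244, -0.1808,  0.07  ]), array([ 0.5643, -0.1202,  0.022 ]), array([ 0.5741, -0.2338,  0.022 ])]
```

```bash
python3 -m crank '[[[0,0,0,0.0625],[0,0,0,0.0625],[0.045,-0.034,0,0],[0.045,-0.034,0,0],[0.045,-0.034,0,0],[0.045,-0.034,0,0],[0.045,-0.034,0,0],[0.045,-0.034,0,0],[0.045,-0.034,0,0],[0.045,-0.034,0,0],[0.045,-0.034,0,0],[0.045,-0.034,0,0],[0,0,0,0],[0,0,0,0]]]' -1; python3 -c "
from h import *
print(manip.observe()['eef_rot'])"
```

```text
clock: 2.85
tcp_pos: [0.4712, -0.1861, 0.1949]
eef_rot: [3.142, 0.001, 0.07]
wrist_force: [0.1, 0.8, -0.6]
width: 0.002
grasp_force: 0.0
[3.14153100e+00 9.39076244e-04 6.98911901e-02]
```

```bash
python3 -m crank '[[[0,0,0.053,0],[0,0,0.053,0],[0,0,0.053,0],[0,0,0,0],[0.014,0,0,0],[0.014,0,0,0],[0.014,0,0,0],[0.014,0,0,0],[0.014,0,0,0],[0.014,0,0,0],[0.014,0,0,0],[0.014,0,0,0],[0.014,0,0,0],[0.014,0,0,0],[0.014,0,0,0],[0,0,0,0]]]'
python3 -m crank '[[[0.005,0,0,0],[0.005,0,0,0],[0.005,0,0,0],[0,0,0,0]]]'
```

```text
clock: 4.85
tcp_pos: [0.5954, -0.1775, 0.0678]
eef_rot: [3.141, -0.0, 0.07]
wrist_force: [-0.0, -0.6, 0.2]
width: 0.0
grasp_force: 0.0
clock: 5.35
tcp_pos: [0.6067, -0.1767, 0.0679]
eef_rot: [3.142, -0.0, 0.07]
wrist_force: [-0.1, 0.0, -0.5]
width: -0.002
grasp_force: 0.0
```

```bash
python3 -m crank '[[[0.003,0,0,0],[0.003,0,0,0]]]'; python3 - <<'E'
from h import *
import cv2
f=manip.grab_frame('top')
print(manip.mark_of('upper_front','top')[:2],[m['xy'] for n in('left_lip','right_lip') for m in manip.mark_of(n,'top')])
print([ (n,m['xy'],m['conf']) for n in('white_figure','pewter_barrel') for m in manip.mark_of(n,'top')])
cv2.imwrite('pics/t2.png',cv2.resize(f['pixels'][90:340,120:420,::-1],None,fx=2.4,fy=2.4,interpolation=cv2.INTER_CUBIC))
E
```

```text
clock: 5.6
tcp_pos: [0.6113, -0.1764, 0.068]
eef_rot: [3.142, -0.0, 0.069]
wrist_force: [-0.6, -0.2, -0.5]
width: 0.004
grasp_force: 0.0
[{'xy': [255.0, 264.8], 'conf': 0.92}] []
[]
```

View pics/t2.png

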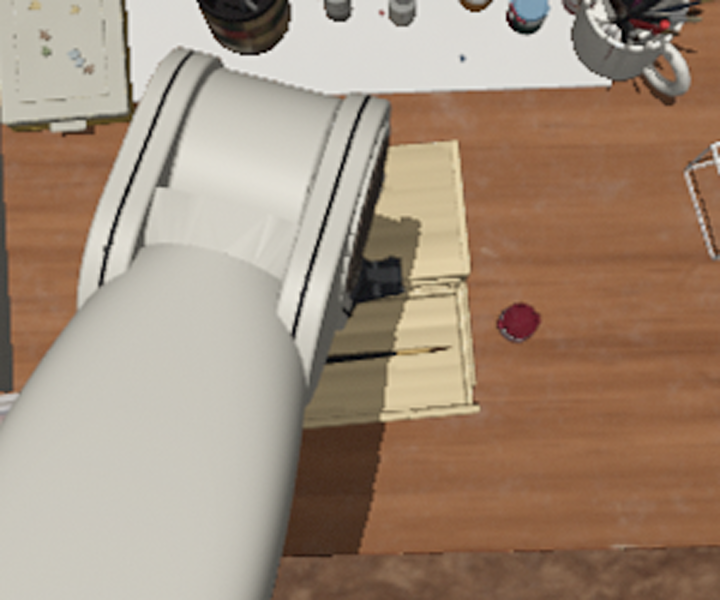

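The tray has not moved: its right panel end is still at crop (478,410), and the gripper appears over the tray near the roof edge at crop (375,280). I'll check from the side before doing anything else.

```bash
python3 - <<'E'
from h import *
import cv2
g=manip.grab_frame('side');f=manip.grab_frame('top')
s=manip.observe();print(s['tcp_pos'],s['wrist_force'],s['joints'])
for c,o in((g,(150,90)),(f,(120,90))):
    print('C',-np.array(c['R']).T@c['t'])
    for dz in(0,.073,.15): print(np.round((proj(c,s['tcp_pos']+[0,0,dz])-o)*2.4))
cv2.imwrite('pics/s2.png',cv2.resize(g['pixels'][90:340,150:450,::-1],None,fx=2.4,fy=2.4,interpolation=cv2.INTER_CUBIC))
E
```

```text
[ 0.61115801 -0.17640764  0.06789949] [0.08197729 0.1037409  0.33122738] [-2.80990212e-01  5.83702353e-01  1.88444708e-01  1.17567500e+00
 -3.14227243e-05  2.79118729e+00]
C [ 0.80948714 -0.80286927  0.6993802 ]
[340. 273.]
[341. 208.]
[342. 130.]
C [ 0.51249518 -0.22804455  0.96631866]
[321. 301.]
[315. 291.]
[307. 277.]
```

View pics/s2.png

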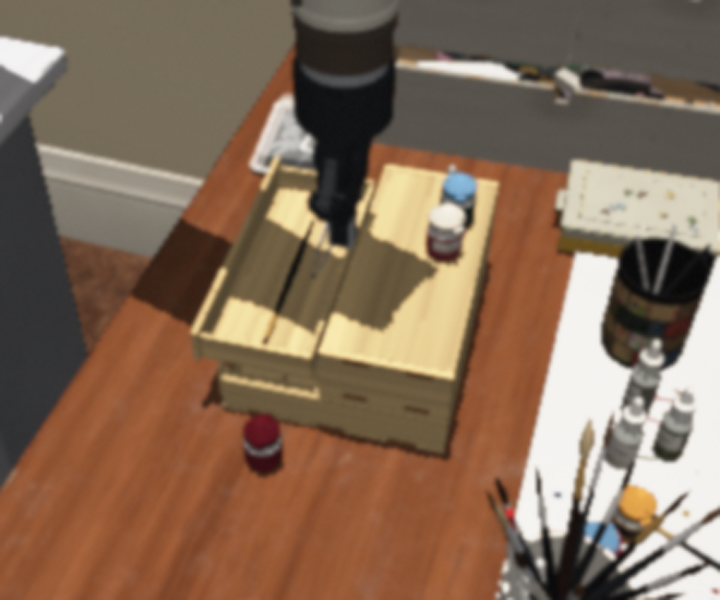

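The side view shows the tip at about crop (340,245). The reported TCP projects to (340,273), so the tip seems to ride some 30 mm higher than reported, and it cleared the panel. I'll take a closer crop to be sure.

```bash
python3 - <<'E'
from h import *
import cv2
g=manip.grab_frame('side');f=manip.grab_frame('top');s=manip.observe()
o=[]
for c,(x,y) in((g,(255,100)),(f,(225,170))):
    im=cv2.resize(c['pixels'][y:y+120,x:x+80,::-1],None,fx=5,fy=5,interpolation=cv2.INTER_CUBIC)
    im=cv2.convertScaleAbs(im,alpha=1.3,beta=25)
    for dz in(0,.073):
        p=(proj(c,s['tcp_pos']+[0,0,dz])-(x,y))*5; cv2.circle(im,tuple(int(v) for v in p),4,(0,0,255),-1)
    o.append(im)
cv2.imwrite('pics/z1.png',np.hstack(o)); print(s['width'])
E
```

```text
-0.0007127893196145436
```

View pics/z1.png

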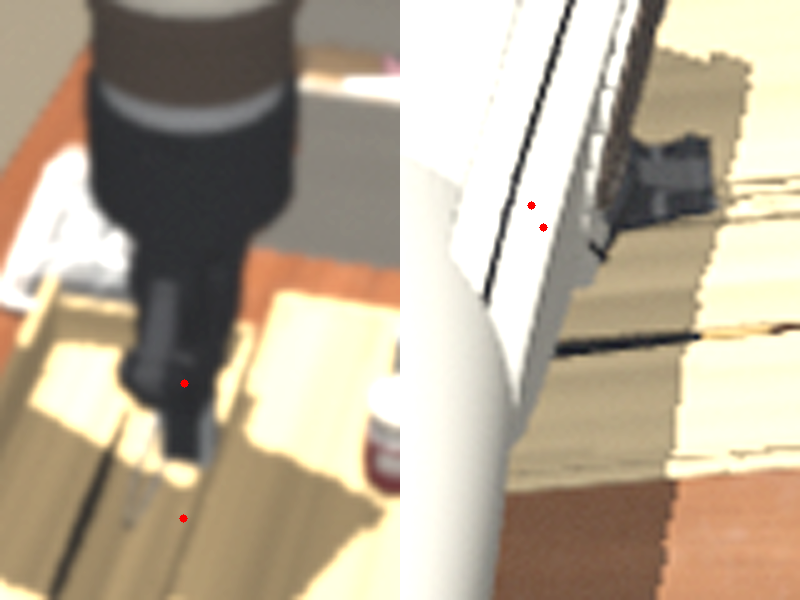

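The dots mark where the reported TCP and the gripper body should be. The visible tip at left crop (180,475) sits about 20 mm above its dot, and no contact was felt. I'll lift out, back off in front of the panel and measure the tip against the clear table.

```bash
python3 -m crank '[[[0,0,-0.05,0],[-0.055,0,0,0],[-0.055,0,0,0],[-0.055,0,0,0],[-0.055,0,0,0],[0,0,0,0],[0,0,0,0]]]' -1 60; python3 - <<'E'
from h import *
import cv2
g=manip.grab_frame('side');f=manip.grab_frame('top');s=manip.observe()
print(s['width'],manip.mark_of('upper_front','top')[:1])
o=[]
for c in(g,f):
    q=proj(c,s['tcp_pos']); x,y=(int(v) for v in q-[40,80]); print(q)
    im=cv2.resize(c['pixels'][y:y+120,x:x+80,::-1],None,fx=5,fy=5,interpolation=cv2.INTER_CUBIC)
    im=cv2.convertScaleAbs(im,alpha=1.3,beta=25)
    for dz in(0,.073):
        p=(proj(c,s['tcp_pos']+[0,0,dz])-(x,y))*5; cv2.circle(im,tuple(int(v) for v in p),4,(0,0,255),-1)
    o.append(im)
cv2.imwrite('pics/z2.png',np.hstack(o))
E
```

```text
clock: 6.98
tcp_pos: [0.4366, -0.189, 0.1085]
eef_rot: [3.141, -0.002, 0.069]
wrist_force: [-0.1, 0.1, 0.7]
width: -0.003
grasp_force: 0.0
-0.004300740616443446 [{'xy': [256.3, 263.1], 'conf': 0.72}]
[209.95905633 175.11818861]
[260.83328744 311.35407347]
```

View pics/z2.png

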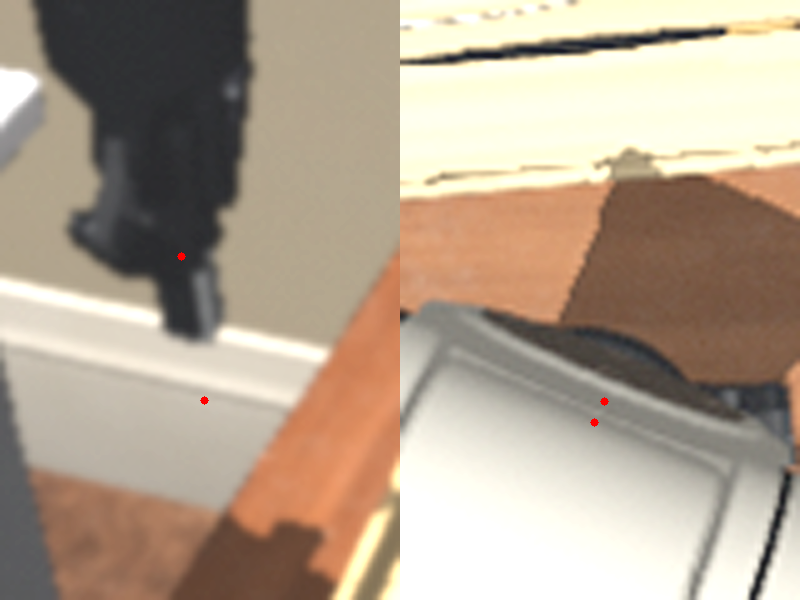

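The tip is at left crop (190,335) and the dot at (204,400), so the whole gripper rides about 32 mm higher than the reported TCP (body edge shifted alike). So I command z about 32 mm lower, watching forces.

```bash
python3 -m crank '[[[0,0,0.045,0],[0,0,0.045,0],[0,0,0,0],[0.014,0,0,0],[0.014,0,0,0],[0.014,0,0,0],[0.014,0,0,0],[0.014,0,0,0],[0.014,0,0,0],[0.014,0,0,0],[0.014,0,0,0]]]' 
python3 -c "
from h import *
f=manip.grab_frame('top');print(manip.mark_of('upper_front','top')[:2],manip.boxes_of('upper_front','top')[:1])"
```

```text
clock: 8.5
tcp_pos: [0.5252, -0.1823, 0.0357]
eef_rot: [-3.141, 0.001, 0.069]
wrist_force: [-2.1, -0.4, 0.7]
width: 0.004
grasp_force: 0.9
[] [{'rect': [192.0, 204.4, 319.9, 251.2], 'conf': 0.69}]
```

```bash
python3 -m crank '[[[0.014,0,0,0],[0.014,0,0,0],[0.014,0,0,0],[0.014,0,0,0],[0.014,0,0,0],[0.014,0,0,0],[0.006,0,0,0]]]'
python3 -m crank '[[[0.004,0,0,0],[0.004,0,0,0]]]'
python3 -m crank '[[[0.004,0,0,0],[0.004,0,0,0]]]'
```

```text
clock: 9.52
tcp_pos: [0.5979, -0.1773, 0.0359]
eef_rot: [3.142, -0.001, 0.07]
wrist_force: [-1.1, 0.1, -0.6]
width: -0.002
grasp_force: 0.8
clock: 9.78
tcp_pos: [0.6032, -0.1769, 0.0359]
eef_rot: [-3.141, 0.0, 0.069]
wrist_force: [-2.4, -0.4, -0.3]
width: -0.001
grasp_force: 0.8
clock: 10.02
tcp_pos: [0.6097, -0.1764, 0.0359]
eef_rot: [-3.141, 0.0, 0.069]
wrist_force: [-1.0, 0.4, -1.6]
width: 0.003
grasp_force: 0.8
```

```bash
python3 -m crank '[[[0.003,0,0,0],[0.003,0,0,0]]]'
python3 -m crank '[[[0.003,0,0,0],[0.003,0,0,0]]]'
```

```text
clock: 10.28
tcp_pos: [0.6098, -0.1765, 0.0359]
eef_rot: [-3.141, 0.009, 0.068]
wrist_force: [-15.4, -1.0, 9.0]
width: -0.002
grasp_force: 8.2
clock: 10.52
tcp_pos: [0.6094, -0.1764, 0.0359]
eef_rot: [-3.141, 0.018, 0.067]
wrist_force: [-29.2, -1.7, 18.1]
width: -0.002
grasp_force: 14.3
```

Stall at reported x 0.610 (unit x about -20, as expected with the face at -10): tray home. I'll back off and look in.

```bash
python3 -m crank '[[[-0.03,0,0,0],[-0.03,0,0,0],[0,0,-0.07,0],[-0.05,0.05,0,0],[-0.05,0.05,0,0],[-0.05,0.05,0,0],[-0.05,0.05,0,0],[0,0,0,0]]]'; python3 - <<'E'
from h import *
import cv2
f=manip.grab_frame('top')
for n in('upper_front','left_lip','right_lip','left_well','right_well','white_figure','pewter_barrel'):
    print(n,[(m['xy'],m['conf']) for m in manip.mark_of(n,'top')])
P=(.630,-.172,.07)
for n,p in(('uf',(-.01,0,.0695)),('ll',(-.087,.057,.047)),('rl',(-.087,-.057,.047)),('lw',(-.065,.057,.01)),('rw',(-.065,-.057,.01))): print(n,np.round(proj(f,unit(P,p)),1))
cv2.imwrite('pics/t3.png',cv2.resize(f['pixels'][140:300,170:340,::-1],None,fx=3.7,fy=3.7,interpolation=cv2.INTER_CUBIC))
E
```

```text
clock: 11.52
tcp_pos: [0.4213, -0.3535, 0.0929]
eef_rot: [3.139, -0.002, 0.063]
wrist_force: [0.5, 0.6, -0.3]
width: 0.001
grasp_force: 0.0
upper_front [([251.5, 213.2], 0.49)]
left_lip [([222.0, 256.1], 0.6)]
right_lip [([285.0, 252.5], 0.88)]
left_well [([227.6, 243.8], 0.64)]
right_well [([286.1, 241.1], 0.85)]
white_figure []
pewter_barrel [([227.6, 214.7], 0.54)]
uf [251.6 210.9]
ll [226.  254.8]
rl [285.4 249.4]
lw [227.3 244.3]
rw [284.3 239.1]
```

View pics/t3.png

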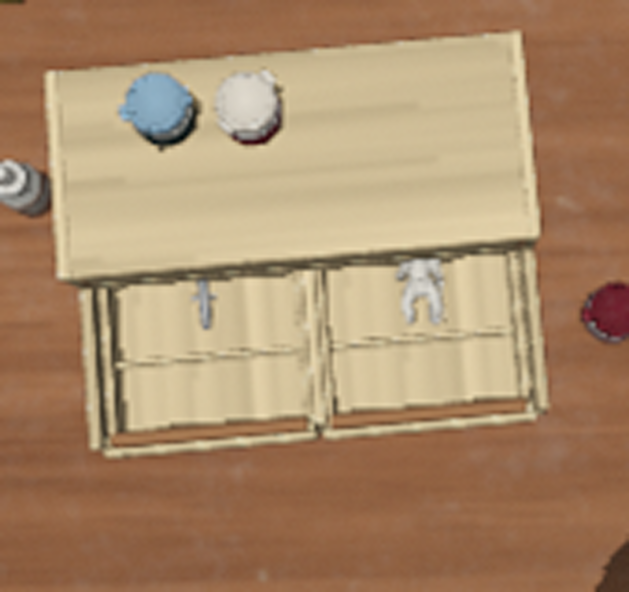

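The white figure is in the right tray at crop (422,290), and the barrel is in the left. The right lip bar runs crop (332,430) to (530,410), with the divider near (421,338).

```bash
python3 - <<'E'
from h import *
f=manip.grab_frame('top');P=(.630,-.172,.07);c,s=np.cos(.07),np.sin(.07)
k=lambda q:np.array(q)/3.7+(170,140)
for n,uv,z in(('lip net',(285,252.5),.047),('well net',(286.1,241.1),.010),('lip bar mid',k((431,420)),.047),('lip front edge L',k((332,437)),.045),('R',k((530,416)),.045),('lip back edge',k((431,411)),.047),('divider',k((421,338)),.022)):
    w=ray(f,uv,z);d=w[:2]-P[:2];print(n,np.round(w,4),'unit',np.round([c*d[0]+s*d[1],-s*d[0]+c*d[1]],4))
w=unit(P,(-.066,-.059,0));t=manip.observe()['tcp_pos'];d=w-t
print(w,t,'tool shares',np.round([(c*d[0]+s*d[1])/.8,(s*d[0]-c*d[1])/.8,(t[2]+.008)/.8],4),manip.observe()['eef_rot'])
E
```

```text
lip net [ 0.5413 -0.234   0.047 ] unit [-0.0928 -0.0556]
well net [ 0.5651 -0.2369  0.01  ] unit [-0.0693 -0.0602]
lip bar mid [ 0.5393 -0.2368  0.047 ] unit [-0.095  -0.0583]
lip front edge L [ 0.5317 -0.1854  0.045 ] unit [-0.099  -0.0065]
R [ 0.5404 -0.2881  0.045 ] unit [-0.0975 -0.1096]
lip back edge [ 0.544  -0.2369  0.047 ] unit [-0.0904 -0.0587]
divider [ 0.5837 -0.2326  0.022 ] unit [-0.0504 -0.0573]
[ 0.56828826 -0.23547174  0.        ] [ 0.4236732  -0.34906468  0.09186872] tool shares [ 0.1903 -0.129   0.1248] [-3.14158481e+00 -8.14616834e-05  7.14251012e-02]
```

```bash
python3 -m crank '[[[0.047,-0.0325,0,0],[0.047,-0.0325,0,0],[0.047,-0.0325,0,0],[0.046,-0.0325,0,0],[0,0,0,0],[0,0,0.03,0],[0,0,0.03,0],[0,0,0.015,0],[0,0,0,0]]]'; python3 - <<'E'
from h import *
import cv2
g=manip.grab_frame('side');s=manip.observe();P=(.630,-.172,.07)
q=proj(g,s['tcp_pos']);x,y=(int(v) for v in q-[60,65])
im=cv2.resize(g['pixels'][y:y+100,x:x+120,::-1],None,fx=5.5,fy=5.5,interpolation=cv2.INTER_CUBIC)
im=cv2.convertScaleAbs(im,alpha=1.3,beta=25)
for d in(0,.032): cv2.circle(im,tuple(int(v) for v in (proj(g,s['tcp_pos']+[0,0,d])-(x,y))*5.5),4,(0,0,255),-1)
for yy in(-.008,-.106): cv2.circle(im,tuple(int(v) for v in (proj(g,unit(P,(-.09,yy,.047)))-(x,y))*5.5),4,(0,255,0),-1)
cv2.imwrite('pics/s3.png',im)
E
```

```text
clock: 13.1
tcp_pos: [0.5638, -0.2356, 0.031]
eef_rot: [-3.141, 0.002, 0.069]
wrist_force: [-1.0, 0.3, 0.2]
width: 0.001
grasp_force: 0.0
```

View pics/s3.png

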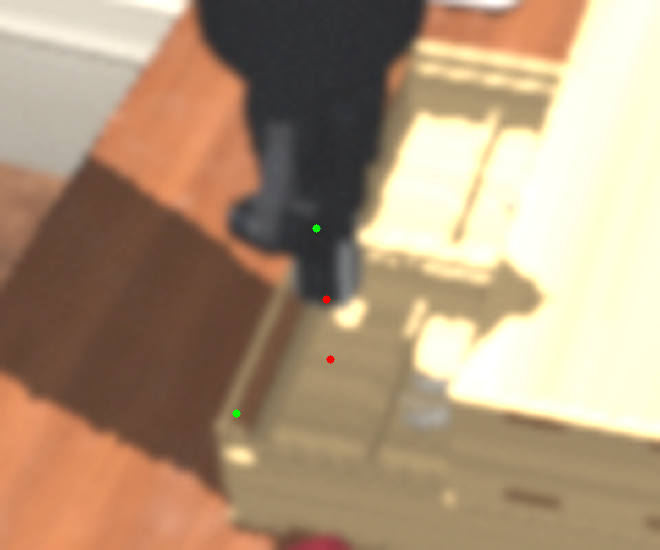

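The tip is at (327,300), matching the +32 mm dot, and above the right well. The figure at (427,400) is clear. Descending.

```bash
python3 -m crank '[[[0,0,0.0125,0],[0,0,0.0125,0],[0,0,0.0125,0],[0,0,0.0125,0],[0,0,0,0]]]'
python3 -m crank '[[[-0.005,0,0,0],[-0.005,0,0,0],[-0.005,0,0,0],[-0.005,0,0,0]]]'
```

```text
clock: 13.78
tcp_pos: [0.5638, -0.2353, -0.0095]
eef_rot: [-3.14, 0.002, 0.069]
wrist_force: [0.1, 0.2, 0.4]
width: 0.003
grasp_force: 0.0
clock: 14.28
tcp_pos: [0.5491, -0.237, -0.0077]
eef_rot: [3.141, -0.001, 0.069]
wrist_force: [1.6, -0.4, 0.0]
width: -0.001
grasp_force: 0.8
```

```bash
python3 -m crank '[[[-0.011,0,0,0],[-0.011,0,0,0],[-0.011,0,0,0],[-0.011,0,0,0],[-0.011,0,0,0],[-0.011,0,0,0],[-0.01,0,0,0],[0,0,0,0]]]'
python3 -m crank '[[[-0.003,0,0,0],[-0.003,0,0,0],[-0.003,0,0,0]]]'
python3 -m crank '[[[-0.003,0,0,0],[-0.003,0,0,0],[-0.003,0,0,0]]]'
```

```text
clock: 15.28
tcp_pos: [0.4867, -0.2409, -0.0084]
eef_rot: [-3.141, 0.002, 0.069]
wrist_force: [-0.2, -0.8, 0.0]
width: -0.001
grasp_force: 0.0
clock: 15.65
tcp_pos: [0.4837, -0.2413, -0.0081]
eef_rot: [-3.141, -0.005, 0.07]
wrist_force: [9.9, 1.8, -7.5]
width: -0.0
grasp_force: 5.1
clock: 16.02
tcp_pos: [0.4839, -0.2413, -0.0077]
eef_rot: [-3.14, -0.018, 0.073]
wrist_force: [25.6, 4.6, -21.1]
width: -0.001
grasp_force: 13.0
```

End stop met at unit x -150, as predicted for 80 mm out. Unload, lift straight out and clear the view.

```bash
python3 -m crank '[[[0.01,0,0,0],[0.011,0,0,0],[0,0,0,0]]]'
python3 -m crank '[[[0,0,-0.02,0],[0,0,-0.04,0],[0,0,-0.06,0],[0,0,-0.05,0],[-0.03,0.06,0,0],[-0.03,0.06,0,0],[-0.03,0.06,0,0],[0,0,0,0]]]'; python3 - <<'E'
from h import *
import cv2
f=manip.grab_frame('top');P=(.630,-.172,.07);c,s=np.cos(.07),np.sin(.07)
for n,z in(('upper_front',.0695),('left_lip',.047),('right_lip',.047),('right_well',.01)):
    for m in manip.mark_of(n,'top')[:1]:
        d=ray(f,m['xy'],z)[:2]-P[:2];print(n,np.round([c*d[0]+s*d[1],-s*d[0]+c*d[1]],4),m['conf'])
cv2.imwrite('pics/t4.png',cv2.resize(f['pixels'][140:320,170:350,::-1],None,fx=3.2,fy=3.2,interpolation=cv2.INTER_CUBIC))
E
```

```text
clock: 16.4
tcp_pos: [0.4906, -0.2409, -0.0082]
eef_rot: [3.142, 0.001, 0.07]
wrist_force: [-0.1, 0.9, 0.6]
width: -0.001
grasp_force: 0.0
clock: 17.4
tcp_pos: [0.4265, -0.393, 0.129]
eef_rot: [3.14, -0.0, 0.063]
wrist_force: [0.7, 0.8, -0.0]
width: -0.002
grasp_force: 0.0
upper_front [-0.0069  0.0034] 0.65
left_lip [-0.0862  0.0581] 0.96
right_lip [-0.1649 -0.0496] 0.8
right_well [-0.147  -0.0582] 0.58
```

View pics/t4.png

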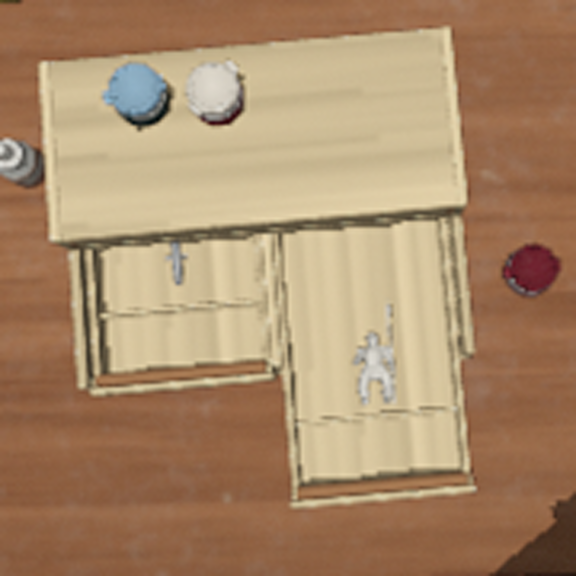

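The view shows the right tray fully out (lip about crop (385,485)) with the white figure at (375,370). The left tray is shut, the upper tray is home, the pots and bottle have not moved, and the robot is clear.

```bash
python3 -c "
from station import manip
print(manip.close_job())"
```

```text
the job is handed in; nothing more can be done
None
```

The job is done and handed in at about 17 s: the upper tray is home, the right tray (white figure) is out to its end stop, the left tray is shut and the robot is clear; the first push missed the panel because the gripper sat about 32 mm higher than its reported position, so I backed off, corrected the height and pushed again.

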